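Put the dishwasher supplies away child-safe

ROBOT

A 6-joint arm with a two-finger parallel gripper is mounted at the origin on the work surface. World frame = base frame: x ahead of the robot, y to its left, z up, the work surface at z = 0. Lengths are in mm, angles in rad, forces in N, time in s.
With the tool pointing down it reaches from about 400 to 925 mm from the base axis. Payload 12.5 kg.
Tool frame: the origin (TCP) lies midway between the tips of the shut fingers; the grasp point (between the pads) lies 19 mm behind it; z points along the fingers, y is the line along which they close (so a half turn about z gives the same grasp; the last joint's range is limited). The gripper opens to 95 mm and grips with 3 to 60 N. Pads are 20 mm wide; open, the fingers measure 119 mm over their backs; the gripper's body (75 mm by 180 mm) begins 59 mm behind the grasp point.
Start: joints at [0.997, 0.491, 1.559, -0, 1.092, -0.106], TCP at [281.815, 557.878, 214.661] pointing down, gripper open.
Joint ranges: [-3.1, 3.1], [-0.84, 2.19], [0.05, 2.79], [-1.13, 4.28], [0.06, 2.93], [-2.69, 2.69]. Speed limits (rad/s): [2.22, 2.22, 2.79, 3.14, 3.14, 3.14].

INTERFACE

Orientations are given as [roll, pitch, yaw] about the fixed x, y, z axes, in that order (R = Rz(yaw) Ry(pitch) Rx(roll)).
In Python, from cell import env gives the robot as it stands.
- The arm moves only by the tool arm_command, never from a script. Its argument "targets" is a list of rows, each a list of 5 numbers: the shift along the tool's x, y, z in mm, then the turn about the tool's z in degrees, then the opening, from 0 (shut) to 1 (fully open). In form: [[tx, ty, tz, roll, fingers], ...]. A call has 1 to 5 rows; each row is the pose to reach, as a shift and turn from the pose commanded when the call began, along the tool's axes at that moment; what a row does not reach only later rows make up. A row lasts 1/10 s, in which the tool goes at most 50 mm and 8.59 degrees, less where a joint would pass 70% of its speed; a pose out of reach is approached as far as the arm can. A call with a gripper value outside its range is refused whole. The fingers move at their own pace and stop on an object; the grip force is fixed at half the most. Time passes only in rows, so rows that repeat a pose let the fingers close. It gives the time, the measured TCP pose, the force, the opening and the grip force at its end, in the units of the state.
- env.state(): the state, without advancing time (a new reading comes with each control period).
- env.read_camera(name): name is "scene" or "top"; returns a dict with "frame" (400x640x3 uint8, red, green, blue), "vertical_fov" (degrees; the focal length in pixels is half the picture's height over the tangent of half this angle, whatever the lens; pixels are square), "cx", "cy" (the principal point, pixels), "world_from_camera" (4x4, takes a point from camera to world coordinates). Camera axes: x right, y down, z forward; pixel columns grow to the right and rows downward; lengths in mm; the calibration is good to about 2 mm. A picture is of the moment at which its call begins. There is no depth.
- env.job_done(): hands the job in; it is judged then, once.
The state is a dict: "t": time; "joints": joint angles; "qvel": joint speeds; "tau": joint torques, N m; "eef_pos": TCP position; "tcp_rot": TCP orientation; "ft_force": force on the tool from outside, world axes, zero at the start; "moment": the same for the moment, N m; "opening": opening from 0.0 (shut) to 1.0 (fully open); "grip_force": force on a finger pad.
Only numpy, scipy, OpenCV 4.12 (cv2) and the standard library are available. Lean on these libraries where they do the work, as an engineer would, in place of code of your own. Each camera call takes 0.05 s, during which the arm holds its last target. There are 200 camera calls.

TASK

Put every rectangular dishwasher tablet into the tub and every round cleaning disc into the clip-top canister, then make both child-safe: set the loose cap on the tub, press it down while turning it clockwise until its lugs are locked and let it spring up, and shut the canister's lid and then swing its wire bail up and over centre until it snaps on and clamps the lid. Leave the mug, the oil bottle and the bowl alone.

Things in the scene. Friction and masses are not known exactly. Their poses are not given: they have to be found in the camera images.
- tub: White plastic child-safe tub, fixed to the worktop. 116 mm across up to its shoulder at 78 mm height, then a neck 100 mm across (92 inside) to the rim at 110 mm. Origin at the centre of its underside, z up. Four equal outward lugs on the neck (to 112 mm across, 92 to 105 mm high), one at each of its +x, +y, -x, -y axes; between them four clear gaps.
- tub_pocket (a point): The pocket of the tub's +x lug, on the tub's +x axis, 53 mm out, 100 mm up (roof of the pocket). Seen from above a lug runs from 20 deg clockwise of its axis (8 deg of stop, reaching down to 92 mm), over the pocket (24 deg wide, centred on the axis, open below 100 mm), to 22 deg counter-clockwise (10 deg of hump, reaching down to 95 mm).
- tub_gap (a point): Middle of a clear gap between two lugs, 53 mm out, 100 mm up; it lies 46 deg counter-clockwise (from above) of the tub's +x axis. Gaps are 48 deg wide and repeat every quarter turn.
- ring (a joint): Grey sprung sealing ring (85 mm inside) standing 12 mm out of the tub's neck: 0 when up (top 122 mm above the worktop), grows as it is pressed down, 0.009 m at most. Spring: about 5 N at 0, 11 N at 0.009.
- cap: Loose grey cap of the tub, mouth down, 122 mm across, about 90 g; origin at the centre of the skirt's lower edge, z up. Deck 30 mm above the origin, on it a grip fin 70 mm long (cap's x), 18 mm wide, top 56 mm above the origin. Inside the skirt's lower edge four inward lugs, 16 mm wide, 5 mm thick, on its +x, +y, -x, -y axes, marked by small bars on the deck.
- cap_lug (a point): The cap's +x inner lug (on the skirt's lower edge). The cap goes on with its lugs in the tub's gaps (+- 12 deg) and rests on the raised ring, its origin 97 mm above the tub's; the humps then stop it turning. Pressed down 8 mm (10 N, stop at 88 mm) and turned 46 deg clockwise from above, then let go, it springs up into the pockets: locked, origin 95 mm above the tub's.
- canister: White ceramic clip-top canister, fixed to the worktop: round, 88 mm outside, 80 mm inside, rim 110 mm high, floor 6 mm; origin at the centre of its underside. The lid's hinge is on its +x side (away from the robot); the open wire bail leans out on its -x side.
- lid (a joint): The canister's lid: 0 shut; stands open at the start (1.55 to 1.65 rad, stop at 1.65); stays open by itself, falls shut slowly once tipped below about 0.8 rad. A disc 90 mm across, 10 mm thick; shut, its flat top is 122 mm above the worktop, with a middle block (36 x 70 mm, top at 142 mm) bearing two ridges 28 mm to either side (y), 12 mm wide, top at 171 mm.
- lid_hinge (a point): Point on the lid's hinge axis (parallel to the canister's y), 50 mm from the canister's axis on its +x side, 112 mm above the worktop.
- lid_edge (a point): Point on the lid's free edge, across from the hinge, at half the disc's thickness; 95 mm from the hinge.
- bail (a joint): Steel wire bail, a hoop swinging about the canister's y axis, 100 mm above the worktop at the canister's centre: 0 open, leaning to the -x side (25 deg above level), grows as it is swung up, 1.13 straight up over the lid, 1.34 clamped past centre on the ridges (stop). Its spring resists up to the dead point at 0.9 rad (0.35 N m at most), springs back if let go sooner, snaps on beyond it.
- bail_grip (a point): Centre of the bail's crossbar, 75 mm from its swing axis; a round grey sleeve there, 12 mm thick, 36 mm long, lies along the canister's y. Open, it is 132 mm above the worktop, 68 mm out; clamped 173 mm up, 16 mm past the canister's axis, between the ridges.
- tablet1: Flat rectangular dishwasher tablet in a white wrapper, 62 (its x) x 34 (its y) x 18 mm (z), 40 g; origin at the centre of its underside. May be absent.
- tablet2: Flat rectangular dishwasher tablet in a white wrapper, 62 (its x) x 34 (its y) x 18 mm (z), 40 g; origin at the centre of its underside. May be absent.
- tablet3: Flat rectangular dishwasher tablet in a white wrapper, 62 (its x) x 34 (its y) x 18 mm (z), 40 g; origin at the centre of its underside. May be absent.
- disc1: Flat round machine-cleaning disc in a white wrapper, 60 mm across, 22 mm thick, 60 g; origin at the centre of its underside. May be absent.
- disc2: Flat round machine-cleaning disc in a white wrapper, 60 mm across, 22 mm thick, 60 g; origin at the centre of its underside. May be absent.
- mug: White mug, 80 mm across, 95 mm tall, origin at the centre of its underside. A bystander: leave it alone.
- oil: Amber glass oil bottle, 68 mm across, 240 mm tall, origin at the centre of its underside. A bystander: leave it alone.
- bowl: White bowl, 110 mm across, 50 mm tall, origin at the centre of its underside. A bystander: leave it alone.
Not all that is in view belongs to the job. Leave any red or yellow look-alike of the cap alone.

How it is judged (in metres and radians):
On the way, in this order (a step that is already met when the one before it is completed fails the run):
1. all tablets are in the tub (horizontal distance between each of tablet1, tablet2, tablet3 and tub below 0.052 m and z of each of tablet1, tablet2, tablet3 in the frame of tub below 0.1 m), for 0.2 s.
2. the cap is locked on the tub (horizontal distance between cap and tub below 0.006 m and z of cap in the frame of tub between 0.085 and 0.1 m and angle between the z axis of cap and the z axis of tub, either way round below 0.08 rad and (angle between the x axis of cap and the x axis of tub, either way round below 0.17 rad or angle between the x axis of cap and the y axis of tub, either way round below 0.17 rad)), for 0.2 s.
At the end, for the whole second after the job is handed in: Tablets in the tub and discs in the canister, below the rims; cap level and at rest, locked: within 10 deg of the tub's axes, 6 mm of centre, origin 85 to 100 mm above the tub's; lid within 0.08 rad of shut; bail past centre, above 1.25 rad (all of step 1 and all of step 2 and horizontal distance between each of disc1, disc2 and canister below 0.04 m and z of each of disc1, disc2 in the frame of canister below 0.1 m and value of joint lid below 0.08 rad and value of joint bail above 1.25 rad and linear speed of cap below 0.02 m/s); the robot touches nothing.
It fails at once if the mug is pushed away or knocked over (distance of mug from where it was at the start of the episode above 0.05 m or angle between mug's own z axis and vertical above 0.5 rad).
It fails at once if the oil is pushed away or knocked over (distance of oil from where it was at the start of the episode above 0.05 m or angle between oil's own z axis and vertical above 0.5 rad).
It fails at once if the bowl is pushed away or knocked over (distance of bowl from where it was at the start of the episode above 0.05 m or angle between bowl's own z axis and vertical above 0.5 rad).
It fails at once if the bail is swung up while the lid is still open (value of joint bail above 0.5 rad and value of joint lid above 0.25 rad).
Of tablet1, tablet2, tablet3 only 2 to 3 are there at a start; the rules pass over those that are not, and their reading is None.
Of disc1, disc2 only 1 to 2 are there at a start; the rules pass over those that are not, and their reading is None.
At some moment in a run one of tablet1, tablet2, tablet3, disc1, disc2, cap may be knocked a few centimetres aside while the robot is not near it.
It also fails if it takes over 210 s, if anything falls off the work surface, if the arm or the gripper's body presses on something with over 40 N, if the wrist force passes 120 N, or if a joint passes its speed limit or range.

## Working session

There is one attempt and no reset: what is moved stays moved. The work goes in short steps, Python scripts to look and compute and a tool call to move; the robot and the scene stay as the last step left them, time stands still between calls to the robot, and variables do not carry over. Pictures are saved under pics/ and viewed, at most 14 in all, crops included, and the job is handed in when it is done.

Besides the shell and the picture viewer there is one more tool, called after ">>>" in YAML: its name, and indented under it one key for each argument. arm_command: Moves the arm, as the interface text tells. Its arguments: {"type":"object","properties":{"targets":{"type":"array","items":{"type":"array","items":{"type":"number"}}}},"required":["targets"]}

```bash
ls; mkdir -p pics; cat > h.py <<'E'
import numpy as np, cv2
from cell import env
def cam(n):
    d=env.read_camera(n); d['f']=200/np.tan(np.radians(d['vertical_fov'])/2); d['T']=np.array(d['world_from_camera']); d['n']=n; return d
def ray(d,u,v):
    r=d['T'][:3,:3]@np.array([(u-d['cx'])/d['f'],(v-d['cy'])/d['f'],1]); return d['T'][:3,3],r
def onz(d,u,v,z):
    o,r=ray(d,u,v); return o+r*(z-o[2])/r[2]
def proj(d,p):
    q=np.linalg.inv(d['T'])@np.append(p,1); return d['f']*q[0]/q[2]+d['cx'],d['f']*q[1]/q[2]+d['cy']
def save(d,name,crop=None,s=1):
    im=d['frame'][:,:,::-1]
    if crop: x0,y0,x1,y1=crop; im=im[y0:y1,x0:x1]
    cv2.imwrite('pics/'+name,cv2.resize(im,None,fx=s,fy=s,interpolation=cv2.INTER_CUBIC))
E
python3 - <<'E'
from h import *
for n in('scene','top'):
    d=cam(n); save(d,n+'0.png'); print(n,d['f'],d['cx'],d['cy'],d['T'].round(3).tolist())
s=env.state(); print(s)
E
```

```text
pics
scene 517.4455926527894 310.3252151499135 198.60391656769886 [[-0.511, 0.709, -0.487, 1425.527], [0.86, 0.419, -0.292, 478.736], [-0.003, -0.568, -0.823, 1434.61], [0.0, 0.0, 0.0, 1.0]]
top 391.95518950390107 321.99264411367983 202.88193987737333 [[-0.006, -0.995, 0.097, 517.643], [-1.0, 0.008, 0.014, 0.966], [-0.015, -0.097, -0.995, 1110.78], [0.0, 0.0, 0.0, 1.0]]
{'t': 0.1, 'joints': array([ 9.97396477e-01,  4.91508885e-01,  1.55936293e+00,  1.26286614e-05,
        1.09171431e+00, -1.05588775e-01]), 'qvel': array([ 0.00013753, -0.00097596, -0.00306587,  0.00048268, -0.00074644,
       -0.00016314]), 'tau': array([ 2.00148454e-03, -6.13619614e+01, -2.58610082e+01,  6.93137851e-02,
        4.70723142e-02,  1.19116714e-05]), 'eef_pos': array([281.69215491, 557.68965695, 214.12302843]), 'tcp_rot': array([-3.14060589e+00, -1.15843471e-04,  2.67377569e+00]), 'ft_force': array([ 0.22437722, -0.66468257, -0.19410359]), 'moment': array([-0.0213139 ,  0.00979047,  0.02179168]), 'grip_force': 0.0, 'opening': 0.999806046052618}
```

View pics/top0.png

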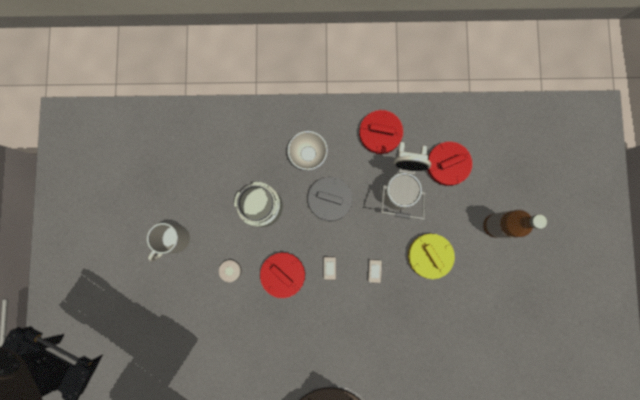

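View pics/scene0.png

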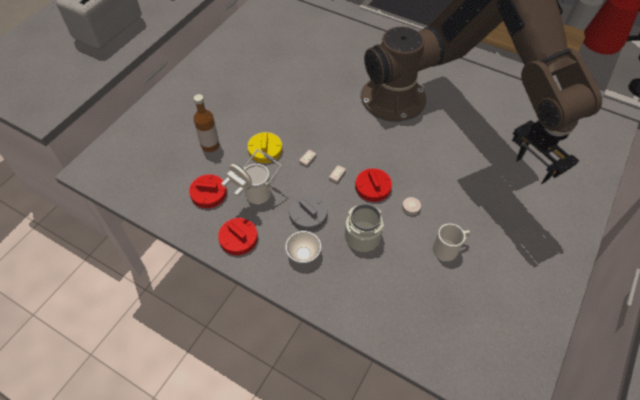

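The top view shows:
- Tub at (258,204).
- Grey cap at (329,199).
- Canister at (404,190), with its lid open towards (412,157).
- Tablets at (330,268) and (375,271). 
- A disc at (229,271).
- Bystanders: mug (162,238), bowl (308,150), oil (515,223).

Possible look-alikes:
- **Cap:** red caps at (381,131), (450,163) and (283,275), and a yellow one at (431,256). I choose the grey one at (329,199).
- **Disc:** the bowl's bottom at (308,154) and the tub's opening at (258,204).

One close crop will check this.

```bash
python3 - <<'E'
from h import *
d=cam('top'); save(d,'c1.png',(205,110,470,300),3)
hsv=cv2.cvtColor(d['frame'],cv2.COLOR_RGB2HSV)
g=cv2.cvtColor(d['frame'],cv2.COLOR_RGB2GRAY)
print(g[250,330-40],g[268,330],d['frame'][268,330],d['frame'][271,229])
m=((g>150)).astype('uint8')
c,_=cv2.findContours(m,cv2.RETR_EXTERNAL,cv2.CHAIN_APPROX_NONE)
for k in c:
    if cv2.contourArea(k)>40 and k[:,0,1].min()>95:
        r=cv2.minAreaRect(k); print(np.round(r[0],1),np.round(r[1],1),r[2],onz(d,*r[0],20).round(1))
E
```

```text
111 192 [188 195 183] [191 197 174]
[374.9 271.3] [11.  21.1] 3.3664608001708984 [ 433.9 -127.7   20. ]
[229. 271.] [19.8 19.8] 45.0 [436.7 274.3  20. ]
[329.5 268. ] [20. 11.] 90.0 [443.4  -3.1  20. ]
[431.8 256.3] [43.8 43.1] 45.0 [ 473.8 -284.3   20. ]
[169.5 238. ] [26. 13.] 90.0 [528.5 442.2  20. ]
[540.  221.5] [13. 12.] 90.0 [ 567.2 -585.2   20. ]
[255. 202.] [19.8 28.3] 45.0 [627.5 204.3  20. ]
[260.6 205.8] [35.  43.4] 28.178592681884766 [616.8 188.3  20. ]
[404.5 189.5] [33.9 32.5] 45.0 [ 659.3 -214.6   20. ]
[414.7 152.4] [31.8 16.4] 9.865806579589844 [ 764.7 -246.1   20. ]
[305.1 148.4] [31.7 38.3] 34.69515609741211 [779.2  63.4  20. ]
```

View pics/c1.png

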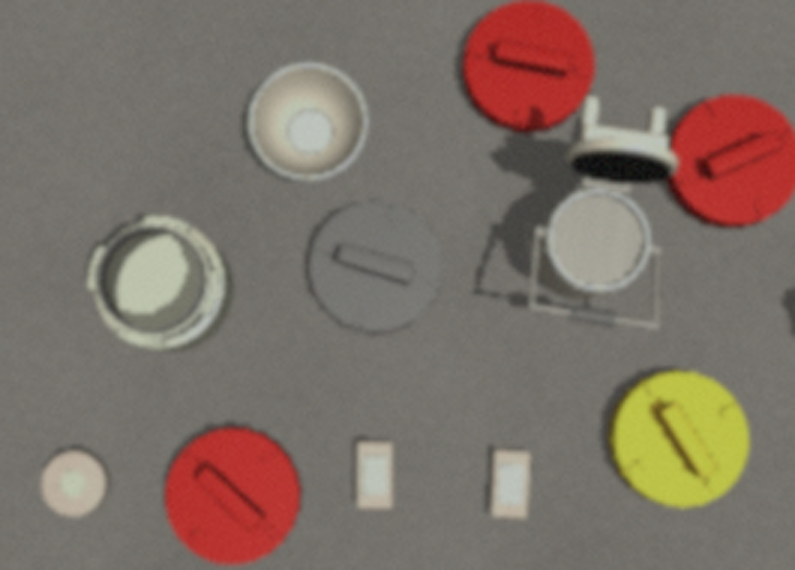

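The crop confirms two tablets, one disc and the grey cap. In the crop the cap is at (373,265). The canister's crossbar runs from (533,305) to (657,325), so the canister is yawed about -9°. Next I measure the rims and plan the disc grasp.

```bash
cat >> h.py <<'E'
from scipy.spatial.transform import Rotation as Ro
def to(x,y,z,ang,s=None):
    "tool-frame shift to TCP x,y,z with closing axis at world angle ang deg"
    s=s or env.state(); R=Ro.from_euler('xyz',s['tcp_rot']).as_matrix()
    t=R.T@(np.array([x,y,z])-s['eef_pos']); a=np.degrees(np.arctan2(R[1,1],R[0,1]))
    print('shift',t.round(1),'roll',[round(-(((ang-a+90)%180)-90),1)],'now',s['eef_pos'].round(1),'ax',round(a,1),'open',round(s['opening'],3),'grip',round(s['grip_force'],1),'F',s['ft_force'].round(1),'t',round(s['t'],1), 'j6',round(s['joints'][5],2))
E
python3 - <<'E'
from h import *
d=cam('top'); e=cam('scene')
save(d,'tub.png',(228,172,290,236),9); save(e,'tubs.png',(330,190,400,260),8)
# canister rim and disc; scene-view disc check
for dd,(x,y),z in((d,(229,271),22),(d,(330,268),18),(d,(375,271),18),(d,(404,190),110),(e,(412,206),22),(e,(338,173),18),(e,(308,157),18)):
    g=cv2.cvtColor(dd['frame'],cv2.COLOR_RGB2GRAY); m=(g>145).astype('uint8')
    n,l,st,ce=cv2.connectedComponentsWithStats(m); i=l[y,x]
    k=max(cv2.findContours((l==i).astype('uint8'),0,1)[0],key=cv2.contourArea)
    P=np.array([onz(dd,*p,z)[:2] for p in k[:,0].astype(float)],dtype=np.float32)
    r=cv2.minAreaRect(P); print(dd['n'],x,y,np.round(r[0],1),np.round(r[1],1),round(r[2],1))
to(437,274,60,81)
E
```

```text
top 229 271 [436.9 273.8] [55.6 54.4] 89.7
top 330 268 [442.   -3.1] [30.4 57.2] 89.6
top 375 271 [ 434.2 -128.4] [31.8 59.2] 84.8
top 404 190 [ 649. -197.] [88.2 88.3] 35.6
scene 412 206 [439.  275.5] [55.6 57.2] 30.6
scene 338 173 [446.1  -1.3] [33.7 61.6] 89.0
scene 308 157 [ 437.2 -125.3] [33.1 61. ] 85.9
shift [-266.5 -183.2  154.4] roll [np.float64(-17.8)] now [281.8 557.8 214.3] ax 63.2 open 1.003 grip 0.0 F [-0.2  0.5 -0.3] t 0.2 j6 -0.11
```

View pics/tub.png

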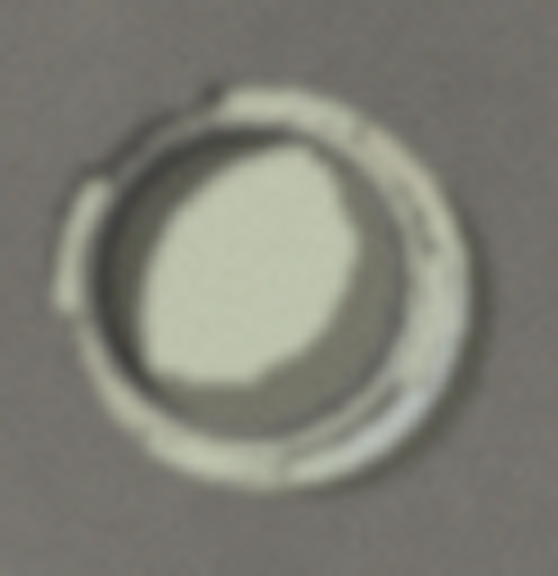

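View pics/tubs.png

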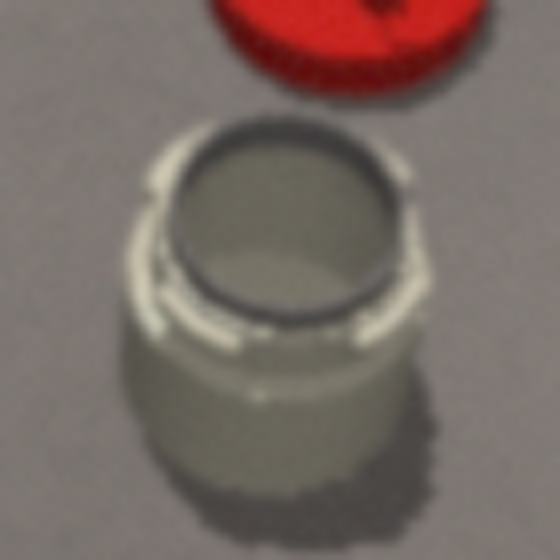

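Top crop: the ring's inner circle is centred at (252,285) with radius 155. The left lug spans (100,180) to (65,308), the upper lug (225,100) to (360,130) and the lower lug (148,440) to (275,475). In the scene crop the lugs end at (358,345)/(430,275), (165,290)/(240,345) and (150,185)/(205,130).

I'll measure these and start the disc move.

```bash
python3 - <<'E'
from h import *
d=cam('top'); e=cam('scene')
def px(p,o,s): return (p[0]+.5)/s-.5+o[0],(p[1]+.5)/s-.5+o[1]
c=onz(d,*px((252,285),(228,172),9),122); print('top c',c)
c2=onz(e,*px((288,220),(330,190),8),122); print('scene c',c2)
def ang(dd,p,o,s,c):
    w=onz(dd,*px(p,o,s),105)-c; return round(np.degrees(np.arctan2(w[1],w[0])),1),round(np.hypot(w[0],w[1]),1)
for p in((100,180),(65,308),(225,100),(360,130),(148,440),(275,475)): print('top',p,ang(d,p,(228,172),9,c))
for p in((358,345),(430,275),(165,290),(240,345),(150,185),(205,130)): print('sc',p,ang(e,p,(330,190),8,c2))
E
```

```text
top c [614.09207579 183.79522585 122.        ]
scene c [622.86296904 190.68124123 122.        ]
top (100, 180) (np.float64(55.6), np.float64(57.4))
top (65, 308) (np.float64(94.6), np.float64(57.1))
top (225, 100) (np.float64(11.7), np.float64(56.6))
top (360, 130) (np.float64(-30.8), np.float64(53.9))
top (148, 440) (np.float64(142.7), np.float64(53.6))
top (275, 475) (np.float64(-175.7), np.float64(53.1))
sc (358, 345) (np.float64(59.9), np.float64(50.9))
sc (430, 275) (np.float64(106.4), np.float64(55.9))
sc (165, 290) (np.float64(-35.5), np.float64(50.3))
sc (240, 345) (np.float64(7.4), np.float64(48.4))
sc (150, 185) (np.float64(-87.6), np.float64(56.5))
sc (205, 130) (np.float64(-121.5), np.float64(58.9))
```

>>> arm_command:
  targets:
    - [-66,-46,38,-8,1]
    - [-133,-92,76,-16,1]
    - [-200,-138,114,-18,1]
    - [-266,-183,154,-18,1]
    - [-266,-183,154,-18,1]

```text
t: 0.85
eef_pos: [390.6, 358.2, 106.9]
tcp_rot: [3.141, 0.001, 2.988]
ft_force: [0.5, 0.8, -1.5]
opening: 0.996
grip_force: 0.0
```

```bash
python3 -c "
from h import *
to(438,274.5,8,81)"
```

```text
shift [-59.6 -75.5  98.9] roll [np.float64(0.2)] now [390.6 358.2 106.9] ax 81.2 open 0.996 grip 0.0 F [ 0.5  0.8 -1.5] t 0.8 j6 -0.8
```

>>> arm_command:
  targets:
    - [-30,-38,20,0,1]
    - [-60,-76,40,0,1]
    - [-60,-76,60,0,1]
    - [-60,-76,60,0,1]

```text
t: 1.25
eef_pos: [437.5, 273.7, 45.6]
tcp_rot: [-3.14, -0.003, 2.985]
ft_force: [-0.6, 0.3, -0.4]
opening: 1.002
grip_force: 0.0
```

```bash
python3 -c "
from h import *
d=cam('scene'); save(d,'g1.png',(340,120,480,260),4)
to(438,274.5,6,81)"
```

```text
shift [-0.6 -0.2 40.8] roll [np.float64(0.1)] now [437.5 274.8  46.8] ax 81.1 open 0.999 grip 0.0 F [-0.  -1.   0.2] t 1.3 j6 -0.98
```

>>> arm_command:
  targets:
    - [0,0,40,0,1]
    - [0,0,41,0,1]
    - [0,0,41,0,0.5]
    - [0,0,41,0,0.5]
    - [0,0,41,0,0.5]

```text
t: 1.8
eef_pos: [438.1, 276.0, 7.9]
tcp_rot: [3.14, 0.002, 2.989]
ft_force: [-0.2, -0.2, 0.4]
opening: 0.807
grip_force: 0.0
```

>>> arm_command:
  targets:
    - [0,0,0,0,0.5]
    - [0,0,-45,0,0.5]
    - [0,0,-90,0,0.5]
    - [0,0,-130,0,0.5]
    - [0,0,-170,0,0.5]

```text
t: 2.3
eef_pos: [437.4, 275.2, 178.9]
tcp_rot: [3.141, 0.001, 2.988]
ft_force: [-0.1, 0.5, 0.2]
opening: 0.502
grip_force: 0.0
```

```bash
python3 -c "
from h import *
to(650,-196,170,81)"
```

```text
shift [-282.2 -433.1    8.8] roll [np.float64(0.2)] now [437.4 275.2 178.9] ax 81.2 open 0.502 grip 0.0 F [-0.1  0.5  0.2] t 2.3 j6 -0.98
```

The fingers are slow, about 0.07 of the opening per row, so I lifted before they gripped. I'll check the disc and retry.

```bash
python3 -c "
from h import *
d=cam('scene')
g=cv2.cvtColor(d['frame'],cv2.COLOR_RGB2GRAY); n,l,st,ce=cv2.connectedComponentsWithStats((g>145).astype('uint8'))
for i in range(1,n):
    if st[i,4]>60 and abs(ce[i][0]-412)<60 and abs(ce[i][1]-206)<60: print(st[i],ce[i],onz(d,*ce[i],20))
"
```

```text
[402 197  19  11 141] [411.85815603 201.71631206] [429.04440644 272.32111044  20.        ]
[438 226  32  21 120] [455.475 237.55 ] [484.28616627 447.38007148  20.        ]
```

>>> arm_command:
  targets:
    - [0,0,45,0,0.95]
    - [0,0,90,0,0.95]
    - [0,0,90,0,0.95]
    - [0,0,90,0,0.95]
    - [0,0,90,0,0.95]

```text
t: 2.85
eef_pos: [438.5, 275.8, 88.3]
tcp_rot: [3.14, 0.002, 2.988]
ft_force: [0.6, -0.2, 1.5]
opening: 0.867
grip_force: 0.0
```

>>> arm_command:
  targets:
    - [0,0,0,0,0.95]
    - [0,0,45,0,0.95]
    - [0,0,81,0,0.95]
    - [0,0,81,0,0.4]
    - [0,0,81,0,0.4]

```text
t: 3.35
eef_pos: [438.1, 275.6, 6.5]
tcp_rot: [3.141, 0.0, 2.988]
ft_force: [0.4, 0.9, -0.0]
opening: 0.83
grip_force: 0.0
```

>>> arm_command:
  targets:
    - [0,0,0,0,0.4]
    - [0,0,0,0,0.4]
    - [0,0,0,0,0.4]
    - [0,0,0,0,0.4]
    - [0,0,0,0,0.4]

```text
t: 3.85
eef_pos: [438.4, 275.7, 7.0]
tcp_rot: [3.14, 0.002, 2.988]
ft_force: [-1.4, -0.6, 10.4]
opening: 0.622
grip_force: 30.0
```

>>> arm_command:
  targets:
    - [0,0,-35,0,0.4]
    - [0,0,-70,0,0.4]
    - [0,0,-110,0,0.4]
    - [0,0,-150,0,0.4]
    - [0,0,-180,0,0.4]

```text
t: 4.35
eef_pos: [437.8, 275.4, 188.7]
tcp_rot: [3.14, 0.002, 2.988]
ft_force: [0.8, 0.4, -1.0]
opening: 0.625
grip_force: 30.0
```

```bash
python3 -c "
from h import *
to(650,-196,190,81)"
```

```text
shift [-281.9 -433.4   -1.3] roll [np.float64(0.2)] now [437.8 275.4 188.7] ax 81.2 open 0.625 grip 30.0 F [ 0.8  0.4 -1. ] t 4.3 j6 -0.98
```

>>> arm_command:
  targets:
    - [-26,-40,0,0,0.4]
    - [-52,-80,0,0,0.4]
    - [-78,-120,0,0,0.4]
    - [-104,-160,0,0,0.4]
    - [-130,-200,0,0,0.4]

```text
t: 4.85
eef_pos: [535.9, 56.0, 186.4]
tcp_rot: [3.141, 0.001, 2.988]
ft_force: [1.3, 0.8, -0.1]
opening: 0.623
grip_force: 30.0
```

>>> arm_command:
  targets:
    - [-26,-40,0,0,0.4]
    - [-52,-80,0,0,0.4]
    - [-78,-120,0,0,0.4]
    - [-104,-160,0,0,0.4]
    - [-130,-200,0,0,0.4]

```text
t: 5.35
eef_pos: [633.8, -161.6, 186.3]
tcp_rot: [-3.142, 0.001, 2.988]
ft_force: [0.7, 0.4, -1.0]
opening: 0.625
grip_force: 30.0
```

```bash
python3 -c "
from h import *
to(650,-196,120,81)"
```

```text
shift [-21.3 -31.5  66.4] roll [np.float64(0.2)] now [ 633.8 -161.6  186.3] ax 81.2 open 0.625 grip 30.0 F [ 0.7  0.4 -1. ] t 5.3 j6 -1.77
```

>>> arm_command:
  targets:
    - [-21,-32,20,0,0.4]
    - [-21,-32,45,0,0.4]
    - [-21,-32,65,0,0.4]
    - [-21,-32,65,0,0.85]
    - [-21,-32,65,0,0.85]

```text
t: 5.85
eef_pos: [649.4, -194.5, 121.4]
tcp_rot: [-3.142, 0.001, 2.988]
ft_force: [0.4, 0.3, -0.3]
opening: 0.74
grip_force: 0.0
```

>>> arm_command:
  targets:
    - [0,0,0,0,0.8]
    - [0,0,0,0,0.8]
    - [0,0,0,0,0.8]
    - [0,0,-40,0,0.8]
    - [0,0,-80,0,0.8]

```text
t: 6.35
eef_pos: [648.9, -194.3, 201.0]
tcp_rot: [3.141, -0.002, 2.988]
ft_force: [0.8, -0.7, -0.3]
opening: 0.801
grip_force: 0.0
```

```bash
python3 -c "
from h import *
to(435.7,-127,120,86)"
```

```text
shift [220.8  33.8  81.4] roll [np.float64(-4.8)] now [ 648.9 -194.3  201. ] ax 81.2 open 0.801 grip 0.0 F [ 0.8 -0.7 -0.3] t 6.3 j6 -1.81
```

>>> arm_command:
  targets:
    - [48,7,0,-4,0.6]
    - [96,14,0,-4,0.6]
    - [144,21,5,-4,0.6]
    - [190,28,30,-4,0.6]
    - [220,33,70,-4,0.6]

```text
t: 6.85
eef_pos: [437.2, -128.3, 134.2]
tcp_rot: [-3.14, 0.005, 3.058]
ft_force: [1.1, 0.3, -1.5]
opening: 0.602
grip_force: 0.0
```

```bash
python3 -c "
from h import *
to(435.7,-127,5,85.4)"
```

```text
shift [  2.2   1.4 129.2] roll [np.float64(-0.2)] now [ 437.2 -128.3  134.2] ax 85.2 open 0.602 grip 0.0 F [ 1.1  0.3 -1.5] t 6.8 j6 -1.92
```

>>> arm_command:
  targets:
    - [2,1,48,0,0.6]
    - [2,1,95,0,0.6]
    - [2,1,129,0,0.6]
    - [2,1,129,0,0.2]
    - [2,1,129,0,0.2]

```text
t: 7.35
eef_pos: [436.8, -127.7, 3.4]
tcp_rot: [3.141, -0.0, 3.058]
ft_force: [0.9, -0.4, 0.7]
opening: 0.484
grip_force: 0.0
```

>>> arm_command:
  targets:
    - [0,0,0,0,0.2]
    - [0,0,0,0,0.2]
    - [0,0,0,0,0.2]
    - [0,0,0,0,0.2]
    - [0,0,0,0,0.2]

```text
t: 7.85
eef_pos: [436.9, -127.7, 4.0]
tcp_rot: [-3.141, 0.001, 3.058]
ft_force: [-0.2, 1.1, 7.1]
opening: 0.357
grip_force: 30.0
```

>>> arm_command:
  targets:
    - [0,0,0,0,0.2]
    - [0,0,-45,0,0.2]
    - [0,0,-90,0,0.2]
    - [0,0,-130,0,0.2]
    - [0,0,-170,0,0.2]

```text
t: 8.35
eef_pos: [436.3, -127.5, 175.5]
tcp_rot: [3.142, 0.0, 3.058]
ft_force: [0.5, 0.4, -1.5]
opening: 0.356
grip_force: 30.0
```

```bash
python3 -c "
from h import *
to(615.5,185.5,185,85.4)"
```

```text
shift [-152.4  326.9   -9.5] roll [np.float64(-0.2)] now [ 436.3 -127.5  175.5] ax 85.2 open 0.356 grip 30.0 F [ 0.5  0.4 -1.5] t 8.3 j6 -1.92
```

>>> arm_command:
  targets:
    - [-20,42,0,0,0.2]
    - [-40,84,0,0,0.2]
    - [-60,126,0,0,0.2]
    - [-80,168,0,0,0.2]
    - [-100,210,0,0,0.2]

```text
t: 8.85
eef_pos: [554.4, 75.1, 173.7]
tcp_rot: [3.142, 0.0, 3.058]
ft_force: [-0.0, -0.6, 0.1]
opening: 0.353
grip_force: 30.0
```

>>> arm_command:
  targets:
    - [-20,42,0,0,0.2]
    - [-40,84,0,0,0.2]
    - [-52,116,0,0,0.2]
    - [-52,117,0,0,0.2]
    - [-52,117,0,0,0.2]

```text
t: 9.35
eef_pos: [615.0, 186.0, 173.0]
tcp_rot: [-3.141, -0.001, 3.059]
ft_force: [0.3, -0.4, -1.0]
opening: 0.354
grip_force: 30.0
```

```bash
python3 -c "
from h import *
to(615.5,185.5,70,85.4)
d=cam('top'); save(d,'t2.png',(205,150,310,230),6)"
```

```text
shift [ -0.6  -0.4 103. ] roll [np.float64(-0.1)] now [615. 186. 173.] ax 85.3 open 0.354 grip 30.0 F [ 0.3 -0.4 -1. ] t 9.3 j6 -1.3
```

>>> arm_command:
  targets:
    - [0,0,30,0,0.2]
    - [0,0,60,0,0.2]
    - [0,0,90,0,0.2]
    - [0,0,120,0,0.2]
    - [0,0,120,0,0.2]

```text
t: 9.9
eef_pos: [613.6, 183.8, 50.7]
tcp_rot: [-3.14, -0.005, 3.056]
ft_force: [0.1, 0.4, 0.0]
opening: 0.356
grip_force: 30.0
```

>>> arm_command:
  targets:
    - [0,0,0,0,0.52]
    - [0,0,0,0,0.52]
    - [0,0,0,0,0.52]
    - [0,0,0,0,0.52]
    - [0,0,-40,0,0.52]

```text
t: 10.4
eef_pos: [613.5, 185.0, 90.6]
tcp_rot: [-3.14, -0.007, 3.058]
ft_force: [0.8, 0.9, 0.8]
opening: 0.518
grip_force: 0.0
```

>>> arm_command:
  targets:
    - [0,0,-45,0,0.6]
    - [0,0,-90,0,0.6]
    - [30,-40,-90,0,0.6]
    - [60,-80,-90,0,0.6]
    - [80,-120,-90,0,0.6]

```text
t: 10.9
eef_pos: [523.7, 71.9, 184.5]
tcp_rot: [3.141, 0.001, 3.059]
ft_force: [0.7, -0.9, 0.8]
opening: 0.599
grip_force: 0.0
```

```bash
python3 -c "
from h import *
to(444,-2.3,110,89.5)"
```

```text
shift [ 73.4 -80.5  74.4] roll [np.float64(-4.2)] now [523.7  71.9 184.5] ax 85.3 open 0.599 grip 0.0 F [ 0.7 -0.9  0.8] t 10.9 j6 -1.48
```

>>> arm_command:
  targets:
    - [30,-33,15,-4,0.6]
    - [60,-66,30,-4,0.6]
    - [74,-80,60,-4,0.6]
    - [74,-80,74,-4,0.6]
    - [74,-80,74,-4,0.6]

```text
t: 11.4
eef_pos: [444.6, -1.3, 109.0]
tcp_rot: [3.141, -0.002, 3.126]
ft_force: [-0.6, 0.5, 0.5]
opening: 0.6
grip_force: 0.0
```

```bash
python3 -c "
from h import *
to(444,-2.3,5,89.5)
d=cam('scene')
g=cv2.cvtColor(d['frame'],cv2.COLOR_RGB2GRAY); n,l,st,ce=cv2.connectedComponentsWithStats((g>145).astype('uint8'))
for i in range(1,n):
    if st[i,4]>40 and 120<ce[i][1]<260: print(st[i],ce[i].round(),onz(d,*ce[i],18).round(1))
"
```

```text
shift [  0.4  -1.1 104. ] roll [np.float64(-0.4)] now [444.6  -1.3 109. ] ax 89.1 open 0.6 grip 0.0 F [-0.6  0.5  0.5] t 11.4 j6 -1.71
[247 132  35  26 645] [264. 144.] [ 467.4 -288.7   18. ]
[230 163  40  23 443] [254. 173.] [ 593.7 -243.8   18. ]
[333 165  13   9  72] [339. 169.] [430.5  -1.4  18. ]
[222 170  24  15 149] [233. 178.] [ 648.9 -294.1   18. ]
[345 207  15  27 135] [350. 222.] [602.4 135.4  18. ]
[374 216  10  17  58] [380. 226.] [565.9 221.8  18. ]
[438 224  32  23 176] [453. 235.] [477.2 438.1  18. ]
[285 231  37  31 844] [304. 246.] [755.   51.3  18. ]
```

Tablet 2 is still there, partly hidden by the gripper. I'll grasp it.

>>> arm_command:
  targets:
    - [0,-1,45,0,0.6]
    - [0,-1,80,0,0.6]
    - [0,-1,104,0,0.6]
    - [0,-1,104,0,0.2]
    - [0,-1,104,0,0.2]

```text
t: 11.95
eef_pos: [446.0, -1.7, 6.5]
tcp_rot: [3.142, 0.001, 3.128]
ft_force: [1.1, -0.8, 0.8]
opening: 0.486
grip_force: 0.0
```

>>> arm_command:
  targets:
    - [0,0,0,0,0.2]
    - [0,0,0,0,0.2]
    - [0,0,0,0,0.2]
    - [0,0,0,0,0.2]
    - [0,0,0,0,0.2]

```text
t: 12.45
eef_pos: [446.2, -1.9, 7.1]
tcp_rot: [-3.141, 0.003, 3.128]
ft_force: [0.2, 2.6, 9.7]
opening: 0.358
grip_force: 30.0
```

>>> arm_command:
  targets:
    - [0,0,0,0,0.2]
    - [0,0,-45,0,0.2]
    - [0,0,-90,0,0.2]
    - [0,0,-135,0,0.2]
    - [0,0,-170,0,0.2]

```text
t: 12.95
eef_pos: [445.3, -1.9, 179.1]
tcp_rot: [-3.141, 0.003, 3.128]
ft_force: [0.5, -0.4, -1.0]
opening: 0.354
grip_force: 30.0
```

```bash
python3 -c "
from h import *
to(615,185,175,89)"
```

```text
shift [-167.1  189.2    4.6] roll [np.float64(0.2)] now [445.3  -1.9 179.1] ax 89.2 open 0.354 grip 30.0 F [ 0.5 -0.4 -1. ] t 12.9 j6 -1.71
```

>>> arm_command:
  targets:
    - [-30,34,0,0,0.2]
    - [-60,68,0,0,0.2]
    - [-90,102,0,0,0.2]
    - [-120,136,0,0,0.2]
    - [-150,170,0,0,0.2]

```text
t: 13.45
eef_pos: [598.5, 167.6, 176.9]
tcp_rot: [3.141, 0.001, 3.128]
ft_force: [1.0, 0.3, -0.4]
opening: 0.355
grip_force: 30.0
```

>>> arm_command:
  targets:
    - [-17,19,0,0,0.2]
    - [-17,19,0,0,0.2]
    - [-17,19,40,0,0.2]
    - [-17,19,80,0,0.2]
    - [-17,19,115,0,0.2]

```text
t: 13.95
eef_pos: [614.1, 184.1, 60.2]
tcp_rot: [3.142, 0.0, 3.127]
ft_force: [0.6, 0.3, -0.6]
opening: 0.356
grip_force: 30.0
```

>>> arm_command:
  targets:
    - [0,0,0,0,0.52]
    - [0,0,0,0,0.52]
    - [0,0,0,0,0.52]
    - [0,0,0,0,0.52]
    - [0,0,-40,0,0.52]

```text
t: 14.45
eef_pos: [613.2, 184.3, 98.5]
tcp_rot: [-3.14, -0.006, 3.127]
ft_force: [0.1, -0.5, -0.3]
opening: 0.516
grip_force: 0.0
```

>>> arm_command:
  targets:
    - [0,0,-45,0,0.6]
    - [0,0,-90,0,0.6]
    - [45,0,-90,0,0.5]
    - [90,0,-90,0,0.4]
    - [135,0,-90,0,0.4]

```text
t: 14.95
eef_pos: [478.4, 186.5, 192.1]
tcp_rot: [3.141, 0.003, 3.127]
ft_force: [0.6, -0.5, 0.2]
opening: 0.422
grip_force: 0.0
```

```bash
python3 -c "
from h import *
d=cam('top'); save(d,'t3.png',(225,130,435,240),3.7)
to(600,0,150,-18)"
```

```text
shift [-131.  -184.5   41.3] roll [np.float64(-72.8)] now [471.6 186.3 191.6] ax 89.2 open 0.411 grip 0.0 F [-2.5  2.3  0.9] t 15.0 j6 -1.31
```

View pics/t3.png

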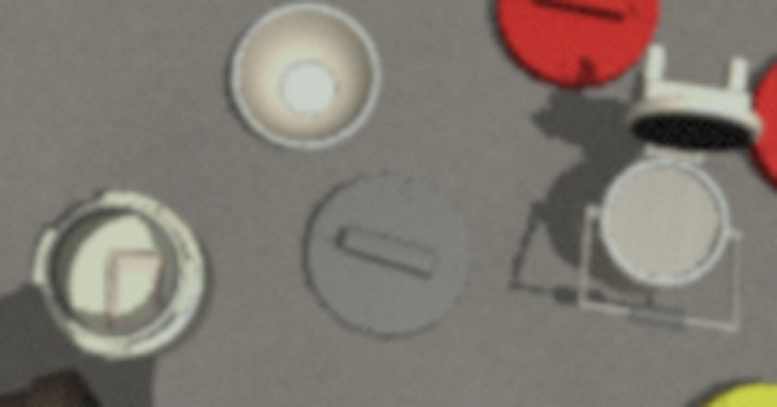

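The crop shows both tablets (pinkish) inside the tub at (135,285). The grey cap's deck circle is centred at (386,255) with radius 82, and its fin runs along (338,245)–(430,277) and (345,230)–(438,255). I'll measure the cap and go above it.

```bash
python3 - <<'E'
from h import *
d=cam('top')
px=lambda x,y:((x+.5)/3.7-.5+225,(y+.5)/3.7-.5+130)
c=onz(d,*px(386,255),30); print('cap deck c',c, 'fin top c',onz(d,*px(391,250),56))
for z,a,b in((56,(345,230),(438,255)),(45,(338,245),(430,277))):
    w=onz(d,*px(*b),z)-onz(d,*px(*a),z); print(np.degrees(np.arctan2(w[1],w[0]))%180,np.hypot(*w[:2]))
print('tub ring', onz(d,*px(122,270),122))
to(c[0]+1,c[1]+1,120,-18)
# disc in canister? compare colours canister interior with other places
x,y=map(int,px(665,222)); print('can',d['frame'][y-3:y+4,x-3:x+4].mean((0,1)))
e=cam('scene'); save(e,'sc.png',(225,150,345,245),6)
E
```

```text
cap deck c [634.46910001  -3.1341036   30.        ] fin top c [635.30827735  -6.72279171  56.        ]
74.38684957542054 70.50141841726035
70.26651485055449 71.99082393373466
tub ring [615.61894014 178.58140478 122.        ]
shift [-162.6 -186.7   72.1] roll [np.float64(-72.7)] now [475.2 186.6 192.2] ax 89.3 open 0.404 grip 0.0 F [ 0.4 -1.  -0.8] t 15.1 j6 -1.31
can [174.57142857 172.16326531 160.51020408]
```

View pics/sc.png

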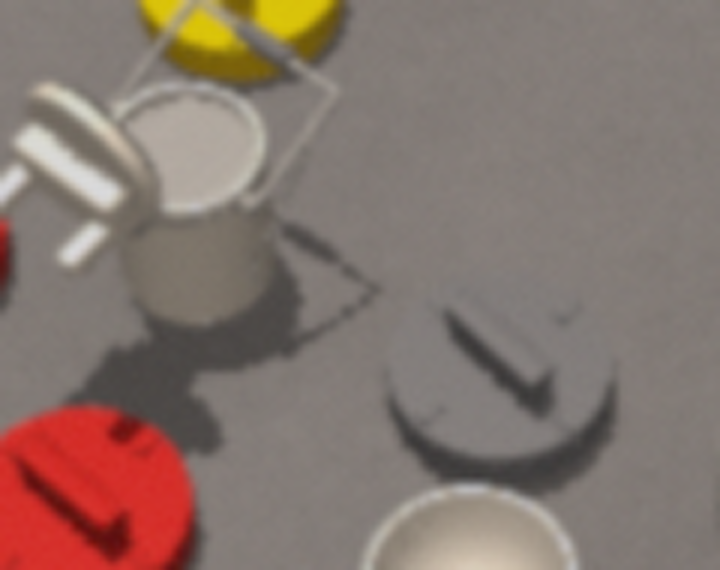

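```bash
python3 - <<'E'
from h import *
e=cam('scene'); d=cam('top')
px=lambda x,y:((x+.5)/6-.5+225,(y+.5)/6-.5+150)
print('cap scene',onz(e,*px(501,362),31)); print('can rim scene',onz(e,*px(190,148),110))
for n,dd,c in(('top',d,(404,190)),('scene',e,(257,174))):
    old=cv2.imread('pics/%s0.png'%n)[:,:,::-1]
    for f in(old,dd['frame']): print(n,[f[c[1]+k-1:c[1]+k+2,c[0]-1:c[0]+2].mean((0,1)).round() for k in(-6,-3,0,3,6)])
E
```

```text
cap scene [637.7419969  -2.3918245  31.       ]
can rim scene [ 649.19677366 -189.08809049  110.        ]
top [array([164., 162., 150.]), array([165., 162., 151.]), array([165., 163., 152.]), array([166., 163., 152.]), array([166., 163., 152.])]
top [array([175., 173., 160.]), array([176., 174., 161.]), array([176., 174., 162.]), array([176., 174., 162.]), array([177., 174., 163.])]
scene [array([171., 162., 154.]), array([173., 164., 156.]), array([173., 164., 156.]), array([173., 164., 156.]), array([174., 165., 156.])]
scene [array([175., 167., 157.]), array([176., 168., 159.]), array([177., 168., 159.]), array([177., 169., 160.]), array([178., 169., 160.])]
```

>>> arm_command:
  targets:
    - [-40,-46,15,8,0.4]
    - [-80,-92,30,16,0.4]
    - [-120,-138,40,24,0.4]
    - [-150,-172,50,32,0.4]
    - [-162,-187,50,40,0.4]

```text
t: 15.7
eef_pos: [639.7, -2.9, 140.2]
tcp_rot: [3.141, 0.0, 2.423]
ft_force: [-0.0, 0.8, -0.2]
opening: 0.4
grip_force: 0.0
```

>>> arm_command:
  targets:
    - [0,0,0,8,0.4]
    - [0,0,0,16,0.4]
    - [0,0,0,24,0.4]
    - [0,0,0,32,0.4]
    - [0,0,0,40,0.4]

```text
t: 16.2
eef_pos: [638.8, -1.2, 140.9]
tcp_rot: [3.141, 0.0, 1.725]
ft_force: [0.2, -0.3, -0.1]
opening: 0.399
grip_force: 0.0
```

>>> arm_command:
  targets:
    - [0,0,10,8,0.4]
    - [0,0,20,16,0.4]
    - [0,0,30,24,0.4]
    - [0,0,50,27,0.4]
    - [0,0,60,27,0.4]

```text
t: 16.7
eef_pos: [638.1, -1.1, 79.5]
tcp_rot: [-3.141, 0.0, 1.259]
ft_force: [-0.3, 0.2, -0.3]
opening: 0.402
grip_force: 0.0
```

```bash
python3 -c "
from h import *
to(636,-3,34,-17.7)"
```

```text
shift [-2.5 -1.4 45.5] roll [np.float64(-0.2)] now [638.1  -1.1  79.5] ax -17.9 open 0.402 grip 0.0 F [-0.3  0.2 -0.3] t 16.7 j6 0.21
```

>>> arm_command:
  targets:
    - [-2,-1,15,0,0.4]
    - [-2,-1,30,0,0.4]
    - [-2,-1,44,0,0.4]
    - [-2,-1,44,0,0.05]
    - [-2,-1,44,0,0.05]

```text
t: 17.2
eef_pos: [636.2, -2.2, 36.8]
tcp_rot: [-3.141, -0.0, 1.26]
ft_force: [-0.0, -0.1, 0.3]
opening: 0.279
grip_force: 0.0
```

>>> arm_command:
  targets:
    - [0,0,0,0,0.05]
    - [0,0,0,0,0.05]
    - [0,0,0,0,0.05]
    - [0,0,0,0,0.05]
    - [0,0,0,0,0.05]

```text
t: 17.7
eef_pos: [636.4, -2.2, 37.6]
tcp_rot: [3.14, -0.0, 1.26]
ft_force: [-0.2, -0.2, 6.1]
opening: 0.188
grip_force: 30.0
```

>>> arm_command:
  targets:
    - [0,0,0,0,0.05]
    - [0,0,-40,0,0.05]
    - [0,0,-80,0,0.05]
    - [0,0,-120,0,0.05]
    - [0,0,-150,0,0.05]

```text
t: 18.2
eef_pos: [636.1, -2.2, 189.4]
tcp_rot: [3.14, -0.0, 1.26]
ft_force: [0.1, 0.1, -1.7]
opening: 0.188
grip_force: 30.0
```

```bash
python3 -c "
from h import *
to(480,185,165,-57.7)"
```

```text
shift [ 130.5 -205.9   24.1] roll [np.float64(39.9)] now [636.1  -2.2 189.4] ax -17.8 open 0.188 grip 30.0 F [ 0.1  0.1 -1.7] t 18.2 j6 0.2
```

>>> arm_command:
  targets:
    - [0,0,15,8,0.05]
    - [0,0,30,16,0.05]
    - [0,0,45,24,0.05]
    - [0,0,60,32,0.05]
    - [0,0,60,40,0.05]

```text
t: 18.7
eef_pos: [634.9, -2.2, 124.7]
tcp_rot: [-3.139, 0.003, 0.556]
ft_force: [0.5, 0.8, -0.8]
opening: 0.186
grip_force: 30.0
```

```bash
python3 -c "
from h import *
s=env.state();print(s['eef_pos'],s['tcp_rot'])
d=cam('top'); e=cam('scene')
a=cv2.resize(d['frame'][165:245,225:365,::-1],None,fx=5.5,fy=5.5,interpolation=2)[:, :]
cv2.imwrite('pics/k1.png',a)
cv2.imwrite('pics/k2.png',cv2.resize(e['frame'][165:265,270:400,::-1],None,fx=6,fy=6,interpolation=2))
"
```

```text
[634.9048652   -2.15741645 124.69813047] [-3.13923799e+00  2.97729545e-03  5.56210140e-01]
```

View pics/k1.png

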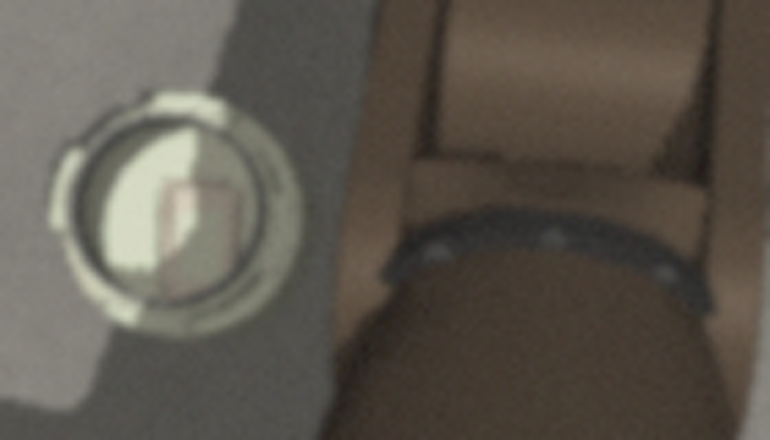

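View pics/k2.png

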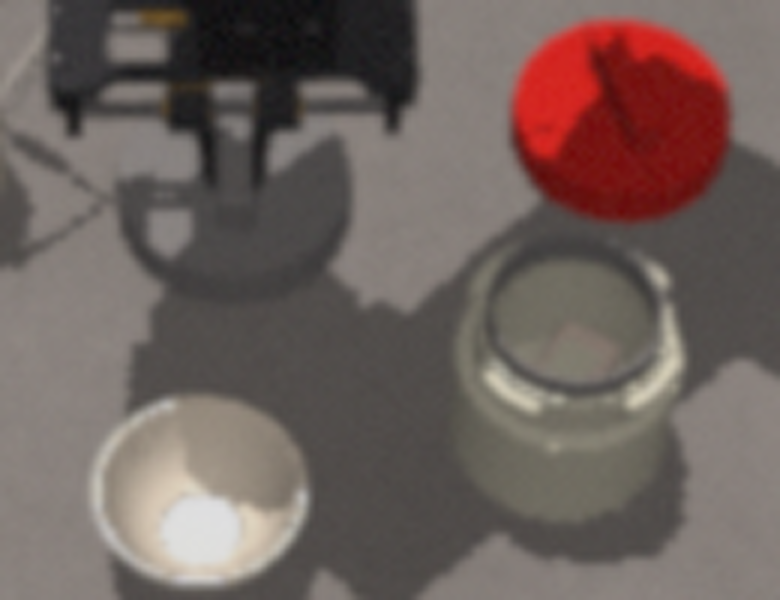

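In k1 the ring's outer circle is centred at (170,210), about 90 mm wide, with the tablets inside. In k2 the ring ellipse is centred at (574,312), and the held cap's deck spans 117 to 352, centre u 234. I'll use the held cap to correct the scene camera.

```bash
python3 - <<'E'
from h import *
d=cam('top'); e=cam('scene')
k1=lambda x,y:((x+.5)/5.5-.5+225,(y+.5)/5.5-.5+165)
k2=lambda x,y:((x+.5)/6-.5+270,(y+.5)/6-.5+165)
def inv(p): return (p[0]-270+.5)*6-.5,(p[1]-165+.5)*6-.5
print('top tub',onz(d,*k1(170,210.5),122)); print('scene tub',onz(e,*k2(574.5,312),122))
print('expected held cap deck centre in k2',inv(proj(e,(634.9,-2.2,117.5))))
print('fin top centre',inv(proj(e,(634.9,-2.2,143.5))))
for dv in(-8,-4,0):
    for du in (-3,0): print(du,dv,onz(e,*k2(574.5+du,312+dv),122).round(1))
print('shoulder/base edges check', inv(proj(e,(616,185.5,122))))
E
```

```text
top tub [615.008726  183.9459001 122.       ]
scene tub [621.69254049 189.3043659  122.        ]
expected held cap deck centre in k2 (np.float64(233.08070750560375), np.float64(176.52411877741827))
fin top centre (np.float64(232.78915960579957), np.float64(147.30550005876307))
-3 -8 [618.2 185.8 122. ]
0 -8 [617.4 187.1 122. ]
-3 -4 [620.3 186.9 122. ]
0 -4 [619.6 188.2 122. ]
-3 0 [622.5 188.  122. ]
0 0 [621.7 189.3 122. ]
shoulder/base edges check (np.float64(572.9588921006875), np.float64(300.53205446934567))
```

>>> arm_command:
  targets:
    - [0,0,-30,0,0.05]
    - [0,0,-50,0,0.05]
    - [0,0,-50,0,0.05]

```text
t: 19.2
eef_pos: [637.2, -2.3, 180.0]
tcp_rot: [3.138, -0.004, 0.565]
ft_force: [0.6, -0.2, -1.0]
opening: 0.188
grip_force: 30.0
```

```bash
python3 -c "
from h import *
to(616,185.3,170,-57.7)"
```

```text
shift [  82.5 -169.8    9.8] roll [np.float64(0.1)] now [637.2  -2.3 180. ] ax -57.6 open 0.188 grip 30.0 F [ 0.6 -0.2 -1. ] t 19.2 j6 0.9
```

>>> arm_command:
  targets:
    - [18,-38,0,0,0.05]
    - [36,-76,0,0,0.05]
    - [54,-112,0,0,0.05]
    - [72,-148,0,0,0.05]
    - [82,-169,0,0,0.05]

```text
t: 19.7
eef_pos: [614.5, 187.1, 176.0]
tcp_rot: [-3.141, 0.001, 0.566]
ft_force: [0.7, -0.9, -0.9]
opening: 0.194
grip_force: 30.0
```

>>> arm_command:
  targets:
    - [0,0,0,0,0.05]
    - [0,0,5,0,0.05]
    - [0,0,5,0,0.05]

```text
t: 20.0
eef_pos: [615.1, 183.4, 170.8]
tcp_rot: [-3.141, 0.002, 0.562]
ft_force: [-0.1, -0.7, -0.9]
opening: 0.186
grip_force: 30.0
```

```bash
python3 -c "
from h import *
to(616,185.3,142,-57.7)"
```

```text
shift [ 1.8 -1.1 28.8] roll [np.float64(-0.1)] now [615.1 183.4 170.8] ax -57.8 open 0.186 grip 30.0 F [-0.1 -0.7 -0.9] t 20.0 j6 1.2
```

>>> arm_command:
  targets:
    - [1,-1,8,0,0.05]
    - [1,-1,16,0,0.05]
    - [1,-1,22,0,0.05]
    - [1,-1,26,0,0.05]
    - [1,-1,26,0,0.05]

```text
t: 20.5
eef_pos: [615.7, 185.5, 145.7]
tcp_rot: [-3.142, 0.0, 0.562]
ft_force: [-0.4, -0.5, -1.1]
opening: 0.188
grip_force: 30.0
```

>>> arm_command:
  targets:
    - [0,0,3,0,0.05]
    - [0,0,6,0,0.05]
    - [0,0,6,0,0.05]

```text
t: 20.8
eef_pos: [616.3, 186.0, 139.7]
tcp_rot: [3.141, -0.002, 0.562]
ft_force: [3.3, 0.6, -1.7]
opening: 0.193
grip_force: 30.0
```

>>> arm_command:
  targets:
    - [0,0,2,0,0.05]
    - [0,0,4,0,0.05]
    - [0,0,4,0,0.05]

```text
t: 21.1
eef_pos: [616.4, 186.1, 136.3]
tcp_rot: [3.141, -0.002, 0.562]
ft_force: [5.0, 2.9, 2.9]
opening: 0.184
grip_force: 30.0
```

```bash
python3 -c "
from h import *
to(616,185.3,134,-57.7); print(env.state()['moment'])"
```

```text
shift [-0.7  0.5  2.3] roll [np.float64(-0.1)] now [616.4 186.1 136.3] ax -57.8 open 0.184 grip 30.0 F [5.  2.9 2.9] t 21.1 j6 1.2
[ 0.35051638 -0.49508636  0.01718579]
```

>>> arm_command:
  targets:
    - [1,0,0,0,0.05]
    - [1,0,2,0,0.05]
    - [1,0,4,0,0.05]
    - [1,0,4,0,0.05]

```text
t: 21.5
eef_pos: [616.6, 186.3, 132.3]
tcp_rot: [3.141, 0.0, 0.562]
ft_force: [2.3, 0.7, 6.5]
opening: 0.187
grip_force: 30.0
```

```bash
python3 -c "
from h import *
to(616,185.3,134,-57.7); print(env.state()['moment'])"
```

```text
shift [-1.   0.5 -1.7] roll [np.float64(-0.1)] now [616.6 186.3 132.3] ax -57.8 open 0.187 grip 30.0 F [2.3 0.7 6.5] t 21.5 j6 1.2
[-0.09508093  0.10039963 -0.0103374 ]
```

>>> arm_command:
  targets:
    - [0.5,0,2,0,0.05]
    - [0.5,0,4,0,0.05]
    - [0.5,0,6,0,0.05]
    - [0.5,0,7,0,0.05]
    - [0.5,0,7,0,0.05]

```text
t: 22.0
eef_pos: [617.4, 186.8, 126.5]
tcp_rot: [3.141, -0.002, 0.562]
ft_force: [0.3, 1.3, 12.8]
opening: 0.184
grip_force: 30.0
```

```bash
python3 -c "
from h import *
to(616,185.3,125.5,-57.7); print(env.state()['moment'])"
```

```text
shift [-2.   0.5  1. ] roll [np.float64(-0.1)] now [617.4 186.8 126.5] ax -57.8 open 0.184 grip 30.0 F [ 0.3  1.3 12.8] t 22.0 j6 1.2
[-0.08750476  0.40335228 -0.01626503]
```

>>> arm_command:
  targets:
    - [0,0,0.5,6,0.05]
    - [0,0,0.5,12,0.05]
    - [0,0,0.5,18,0.05]
    - [0,0,0.5,18,0.05]

```text
t: 22.4
eef_pos: [618.0, 186.8, 125.7]
tcp_rot: [3.141, -0.003, 0.244]
ft_force: [4.5, 1.9, 10.3]
opening: 0.189
grip_force: 30.0
```

```bash
python3 -c "
from h import *
to(616,185.3,125.5,-57.7); print(env.state()['moment'])"
```

```text
shift [-2.3  0.9  0.2] roll [np.float64(-18.3)] now [618.  186.8 125.7] ax -76.0 open 0.189 grip 30.0 F [ 4.5  1.9 10.3] t 22.4 j6 1.52
[ 0.12539529 -0.36617921 -0.20706875]
```

>>> arm_command:
  targets:
    - [0,0,0,7,0.05]
    - [0,0,0,14,0.05]
    - [0,0,0,20,0.05]
    - [0,0,0,25,0.05]
    - [0,0,0,25,0.05]

```text
t: 22.9
eef_pos: [618.3, 186.7, 125.7]
tcp_rot: [-3.141, -0.003, -0.191]
ft_force: [5.3, 0.3, 9.6]
opening: 0.184
grip_force: 30.0
```

```bash
python3 -c "
from h import *
to(616,185.3,125.5,-57.7); print(env.state()['moment'])"
```

```text
shift [-2.   1.8  0.2] roll [np.float64(-43.3)] now [618.3 186.7 125.7] ax -101.0 open 0.184 grip 30.0 F [5.3 0.3 9.6] t 22.9 j6 1.95
[ 0.06968181 -0.53020967 -0.12448671]
```

>>> arm_command:
  targets:
    - [0,0,0,2,0.05]
    - [0,0,0,4,0.05]
    - [0,0,0,4,0.05]

```text
t: 23.2
eef_pos: [618.3, 186.6, 125.7]
tcp_rot: [-3.14, -0.003, -0.259]
ft_force: [4.9, -0.2, 9.6]
opening: 0.191
grip_force: 30.0
```

```bash
python3 -c "
from h import *
to(616,185.3,125.5,-57.7); print(env.state()['moment'])"
```

```text
shift [-1.9  1.9  0.2] roll [np.float64(-47.2)] now [618.3 186.6 125.7] ax -104.9 open 0.191 grip 30.0 F [ 4.9 -0.2  9.6] t 23.2 j6 2.02
[ 0.06141841 -0.48852344  0.13907337]
```

>>> arm_command:
  targets:
    - [0,0,0,2,0.05]
    - [0,0,0,3,0.05]
    - [0,0,0,3,0.05]

```text
t: 23.5
eef_pos: [618.6, 186.2, 125.8]
tcp_rot: [-3.141, -0.004, -0.31]
ft_force: [5.6, -2.3, 9.0]
opening: 0.188
grip_force: 30.3
```

```bash
python3 -c "
from h import *
to(616,185.3,125.5,-57.7); print(env.state()['moment'])"
```

```text
shift [-2.2  1.7  0.3] roll [np.float64(-50.1)] now [618.6 186.2 125.8] ax -107.8 open 0.188 grip 30.3 F [ 5.6 -2.3  9. ] t 23.5 j6 2.07
[-0.3695047  -0.94484768  0.65355902]
```

>>> arm_command:
  targets:
    - [0,0,0,-3,0.05]
    - [0,0,-2,-3,0.05]
    - [0,0,-4,-3,0.05]
    - [0,0,-6,-3,0.05]
    - [0,0,-6,-3,0.05]

```text
t: 24.0
eef_pos: [618.2, 186.3, 131.1]
tcp_rot: [-3.141, -0.003, -0.258]
ft_force: [6.0, -2.4, 4.7]
opening: 0.188
grip_force: 30.0
```

```bash
python3 -c "
from h import *
to(616,185.3,125.5,-57.7); print(env.state()['moment'])"
```

```text
shift [-1.8  1.6  5.6] roll [np.float64(-47.1)] now [618.2 186.3 131.1] ax -104.8 open 0.188 grip 30.0 F [ 6.  -2.4  4.7] t 24.0 j6 2.02
[-0.17260029 -0.87428836  0.05936469]
```

Release and rise clear, then check.

>>> arm_command:
  targets:
    - [0,0,0,0,0.4]
    - [0,0,0,0,0.4]
    - [0,0,0,0,0.4]
    - [0,0,0,0,0.4]
    - [0,0,-5,0,0.4]

```text
t: 24.5
eef_pos: [616.5, 186.6, 134.9]
tcp_rot: [3.141, 0.001, -0.258]
ft_force: [-0.6, -0.5, -0.8]
opening: 0.398
grip_force: 0.0
```

>>> arm_command:
  targets:
    - [0,0,-40,0,0.4]
    - [0,0,-80,0,0.4]
    - [-45,0,-100,0,0.2]
    - [-90,0,-100,0,0]
    - [-135,0,-100,0,0]

```text
t: 25.0
eef_pos: [484.9, 221.3, 236.3]
tcp_rot: [-3.141, -0.001, -0.259]
ft_force: [0.4, 0.1, -0.0]
opening: 0.201
grip_force: 0.0
```

```bash
python3 -c "
from h import *
d=cam('top'); e=cam('scene')
a=cv2.resize(d['frame'][165:245,225:325,::-1],(400,320),interpolation=2)
b=cv2.resize(e['frame'][190:270,320:420,::-1],(400,320),interpolation=2)
cv2.imwrite('pics/lock.png',np.hstack([a,b]))
to(560,-170,200,81)
s=env.state(); print(s['tcp_rot'],s['joints'])
"
```

```text
shift [174.7 359.5  36.3] roll [np.float64(-5.7)] now [482.1 222.  236.5] ax -104.7 open 0.12 grip 0.0 F [1.2 0.3 0.5] t 25.1 j6 2.13
[ 3.14155753e+00  8.99255587e-04 -2.56123451e-01] [3.06802172e-01 3.34079292e-01 1.75995701e+00 5.19501881e-04
 1.04833565e+00 2.13346252e+00]
```

View pics/lock.png

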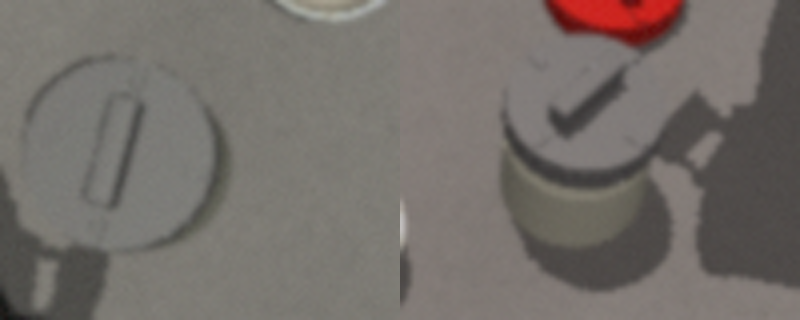

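The left half (top view) shows the cap centred on the tub at (120,152) with its fin at the locked angle. The right half (scene) shows it sitting level at (575,110). Next is the lid: go behind it, high, with the fingers shut.

```bash
python3 -c "
from h import *
to(745,-210,245,81)"
```

```text
shift [363.7 351.3  -8.8] roll [np.float64(-5.7)] now [482.1 222.  236.5] ax -104.7 open 0.12 grip 0.0 F [1.2 0.3 0.5] t 25.1 j6 2.13
```

>>> arm_command:
  targets:
    - [33,32,-3,-2,0]
    - [66,64,-6,-4,0]
    - [99,96,-9,-6,0]
    - [132,128,-9,-6,0]
    - [165,160,-9,-6,0]

```text
t: 25.6
eef_pos: [606.3, 22.3, 244.9]
tcp_rot: [-3.141, -0.001, -0.154]
ft_force: [0.3, 1.2, 0.5]
opening: 0.001
grip_force: 0.0
```

>>> arm_command:
  targets:
    - [33,32,0,0,0]
    - [66,64,0,0,0]
    - [99,96,0,0,0]
    - [132,128,0,0,0]
    - [165,160,0,0,0]

```text
t: 26.1
eef_pos: [744.7, -161.2, 244.6]
tcp_rot: [-3.142, -0.0, -0.154]
ft_force: [-0.6, -0.1, 0.4]
opening: 0.008
grip_force: 0.0
```

```bash
python3 -c "
from h import *
to(745,-210,188,81)"
```

```text
shift [ 7.7 48.2 56.6] roll [np.float64(0.2)] now [ 744.7 -161.2  244.6] ax -98.8 open 0.008 grip 0.0 F [-0.6 -0.1  0.4] t 26.1 j6 1.42
```

>>> arm_command:
  targets:
    - [8,24,0,0,0]
    - [8,48,0,0,0]
    - [8,48,25,0,0]
    - [8,48,50,0,0]
    - [8,48,57,0,0]

```text
t: 26.6
eef_pos: [743.4, -208.1, 184.5]
tcp_rot: [-3.141, 0.004, -0.154]
ft_force: [0.5, 0.8, -0.1]
opening: 0.008
grip_force: 0.0
```

>>> arm_command:
  targets:
    - [-15,0,0,0,0]
    - [-30,0,0,0,0]
    - [-42,0,0,0,0]
    - [-54,0,0,0,0]
    - [-66,0,0,0,0]

```text
t: 27.1
eef_pos: [679.3, -197.7, 188.6]
tcp_rot: [3.141, -0.002, -0.153]
ft_force: [0.6, 0.3, -0.3]
opening: 0.003
grip_force: 0.5
```

```bash
python3 -c "
from h import *
to(650.8,-195,188,81)"
```

```text
shift [-28.6   1.7   0.5] roll [np.float64(0.2)] now [ 679.3 -197.7  188.6] ax -98.8 open 0.003 grip 0.5 F [ 0.6  0.3 -0.3] t 27.1 j6 1.35
```

>>> arm_command:
  targets:
    - [-12,0,0,0,0]
    - [-22,0,2,0,0]
    - [-30,0,8,0,0]
    - [-38,0,16,0,0]
    - [-44,0,24,0,0]

```text
t: 27.6
eef_pos: [635.4, -190.9, 163.5]
tcp_rot: [3.141, -0.001, -0.153]
ft_force: [-0.2, -0.3, 1.4]
opening: 0.004
grip_force: 0.2
```

>>> arm_command:
  targets:
    - [-20,0,0,0,0]
    - [-45,0,-30,0,0]
    - [-80,0,-60,0,0]
    - [-120,0,-60,0,0]
    - [-160,0,-60,0,0]

```text
t: 28.1
eef_pos: [476.3, -166.2, 224.0]
tcp_rot: [3.141, -0.002, -0.153]
ft_force: [-0.1, -0.3, -0.6]
opening: 0.005
grip_force: 0.0
```

```bash
python3 -c "
from h import *
to(650.8,-195,188,81)
d=cam('top'); e=cam('scene')
a=cv2.resize(d['frame'][130:230,360:460,::-1],(380,380),interpolation=2)
b=cv2.resize(e['frame'][120:220,200:300,::-1],(380,380),interpolation=2)
cv2.imwrite('pics/lid.png',np.hstack([a,b]))
"
```

```text
shift [176.8   1.8  36.3] roll [np.float64(0.2)] now [ 476.3 -166.2  224. ] ax -98.8 open 0.005 grip 0.0 F [-0.1 -0.3 -0.6] t 28.1 j6 1.26
```

View pics/lid.png

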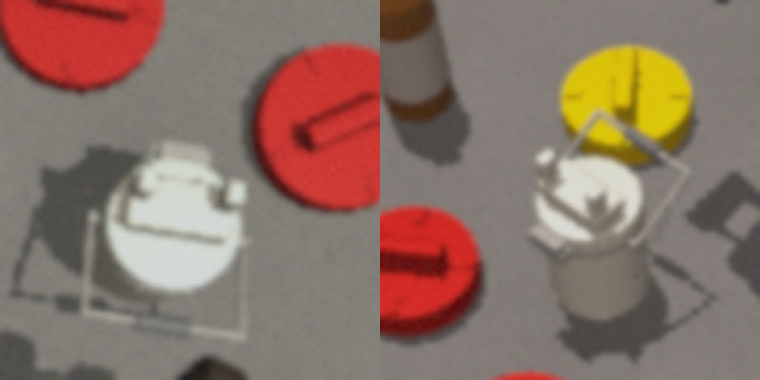

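The left half shows the lid shut on the canister at (175,225) and the crossbar from (85,313) to (243,335). The right half also shows the lid down. I'll turn the gripper to take the bail sleeve.

>>> arm_command:
  targets:
    - [0,0,0,-8.5,0.3]
    - [0,0,0,-17,0.3]
    - [0,0,0,-25.5,0.3]
    - [0,0,0,-34,0.3]
    - [0,0,0,-42.5,0.3]

```text
t: 28.7
eef_pos: [478.0, -166.6, 223.4]
tcp_rot: [3.141, -0.0, 0.594]
ft_force: [-0.1, -0.3, -0.3]
opening: 0.29
grip_force: 0.0
```

>>> arm_command:
  targets:
    - [0,0,0,-8.5,0.3]
    - [0,0,0,-17,0.3]
    - [0,0,0,-25.5,0.3]
    - [0,0,0,-34,0.3]
    - [0,0,0,-42.5,0.3]

```text
t: 29.2
eef_pos: [478.0, -166.6, 223.3]
tcp_rot: [3.141, -0.0, 1.336]
ft_force: [0.2, 1.1, 0.1]
opening: 0.3
grip_force: 0.0
```

```bash
python3 -c "
from h import *
d=cam('top'); e=cam('scene')
f=lambda x,y,a,b:((x+.5)/3.8-.5+a,(y+.5)/3.8-.5+b)
p,q=[onz(d,*f(*c,360,130),132) for c in((85,313),(243,335))]
print('top',p,q,(p+q)/2,np.degrees(np.arctan2(p[1]-q[1],p[0]-q[0]))-90)
p,q=[onz(e,*f(*c,200,120),132) for c in((600-380,112),(688-380,172))]
print('scene',p,q,(p+q)/2,np.degrees(np.arctan2(p[1]-q[1],p[0]-q[0]))-90)
to(583.6,-184.4,180,-9)
"
```

```text
top [ 588.6012864  -134.93461329  132.        ] [ 573.37324212 -237.95061866  132.        ] [ 580.98726426 -186.44261598  132.        ] -8.408689286544828
scene [ 574.2306159  -232.48682273  132.        ] [ 591.05263025 -131.76629722  132.        ] [ 582.64162307 -182.12655998  132.        ] -189.48183701986522
shift [  7.6 106.9  43.3] roll [np.float64(-4.7)] now [ 478.  -166.6  223.3] ax -13.7 open 0.298 grip 0.0 F [0.3 0.4 0.5] t 29.3 j6 -0.23
```

>>> arm_command:
  targets:
    - [4,45,10,-5,0.3]
    - [7,90,30,-5,0.3]
    - [7,106,43,-5,0.3]
    - [7,106,43,-5,0.3]
    - [7,106,43,-5,0.3]

```text
t: 29.8
eef_pos: [581.6, -184.7, 180.1]
tcp_rot: [-3.14, -0.0, 1.415]
ft_force: [0.2, 0.6, 0.9]
opening: 0.303
grip_force: 0.0
```

```bash
python3 -c "
from h import *
to(583,-184,125,-9)"
```

```text
shift [ 0.9  1.3 55.1] roll [np.float64(0.1)] now [ 581.6 -184.7  180.1] ax -8.9 open 0.303 grip 0.0 F [0.2 0.6 0.9] t 29.8 j6 -0.26
```

>>> arm_command:
  targets:
    - [1,1,20,0,0.3]
    - [1,1,38,0,0.3]
    - [1,1,50,0,0.3]
    - [1,1,55,0,0.3]
    - [1,1,55,0,0.3]

```text
t: 30.3
eef_pos: [582.9, -184.1, 125.7]
tcp_rot: [-3.142, -0.0, 1.416]
ft_force: [0.1, -0.4, 0.4]
opening: 0.3
grip_force: 0.0
```

>>> arm_command:
  targets:
    - [0,0,0,0,0]
    - [0,0,0,0,0]
    - [0,0,0,0,0]
    - [0,0,0,0,0]
    - [0,0,0,0,0]

```text
t: 30.8
eef_pos: [581.6, -183.8, 126.0]
tcp_rot: [-3.138, -0.0, 1.417]
ft_force: [-9.1, 0.4, 7.2]
opening: 0.12
grip_force: 30.0
```

```bash
python3 -c "
from h import *
to(583,-184,125,-9)
e=cam('scene'); save(e,'bail.png',(200,110,310,220),5)
for k in range(0,9):
    ph=np.radians(25+k*10); print(k*10, 'dy',round(75*(np.cos(np.radians(25))-np.cos(ph)),1),'dz',round(-75*(np.sin(ph)-np.sin(np.radians(25))),1))
"
```

```text
shift [0.1 1.4 1. ] roll [np.float64(0.2)] now [ 581.6 -183.8  126. ] ax -8.8 open 0.12 grip 30.0 F [-9.1  0.4  7.2] t 30.8 j6 -0.26
0 dy 0.0 dz -0.0
10 dy 6.5 dz -11.3
20 dy 14.9 dz -21.3
30 dy 25.0 dz -29.7
40 dy 36.3 dz -36.3
50 dy 48.6 dz -40.7
60 dy 61.4 dz -43.0
70 dy 74.5 dz -43.0
80 dy 87.4 dz -40.7
```

View pics/bail.png

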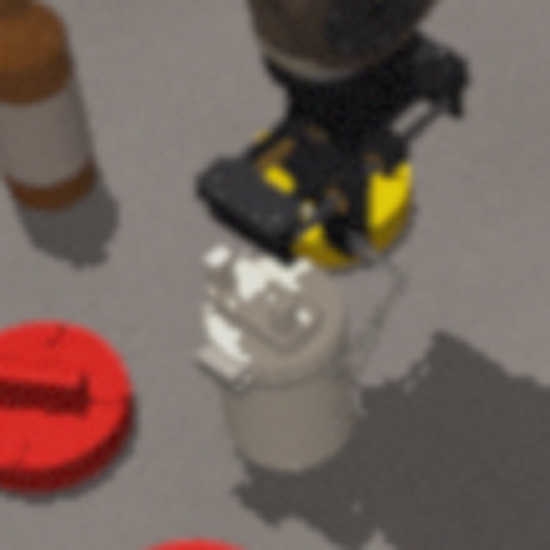

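The lid lies flat on the canister, around (280,320), and the gripper holds the bail near (350,240). I'll swing it along the arc.

>>> arm_command:
  targets:
    - [0,2,-6,0,0]
    - [0,5,-11,0,0]
    - [0,9,-16,0,0]
    - [0,13.5,-21,0,0]
    - [0,13.5,-21,0,0]

```text
t: 31.35
eef_pos: [594.5, -185.9, 147.1]
tcp_rot: [-3.136, -0.0, 1.417]
ft_force: [-14.8, -0.9, 6.6]
opening: 0.116
grip_force: 30.0
```

```bash
python3 -c "
from h import *
to(650.8,-195,125,-9)"
```

```text
shift [-0.4 57.2 21.8] roll [np.float64(0.2)] now [ 594.5 -185.9  147.1] ax -8.8 open 0.116 grip 30.0 F [-14.8  -0.9   6.6] t 31.4 j6 -0.25
```

>>> arm_command:
  targets:
    - [0,3.5,-6,0,0]
    - [0,8.5,-10,0,0]
    - [0,14.5,-14,0,0]
    - [0,20,-17,0,0]
    - [0,26,-19,0,0]

```text
t: 31.85
eef_pos: [621.6, -190.4, 167.3]
tcp_rot: [-3.141, 0.001, 1.417]
ft_force: [-8.6, -1.1, 8.8]
opening: 0.119
grip_force: 30.0
```

```bash
python3 -c "
from h import *
to(650.8,-195,125,-9)"
```

```text
shift [-0.1 29.6 42.3] roll [np.float64(0.2)] now [ 621.6 -190.4  167.3] ax -8.8 open 0.119 grip 30.0 F [-8.6 -1.1  8.8] t 31.9 j6 -0.24
```

>>> arm_command:
  targets:
    - [0,10,-4,0,0]
    - [0,20,-6.5,0,0]
    - [0,30,-7,0,0]
    - [0,40,-6,0,0]
    - [0,45,-5,0,0]

```text
t: 32.35
eef_pos: [664.8, -197.1, 171.7]
tcp_rot: [-3.135, 0.0, 1.418]
ft_force: [-38.6, 1.2, 33.3]
opening: 0.118
grip_force: 30.0
```

```bash
python3 -c "
from h import *
to(650.8,-195,125,-9)"
```

```text
shift [ -0.1 -13.8  46.8] roll [np.float64(0.2)] now [ 664.8 -197.1  171.7] ax -8.8 open 0.118 grip 30.0 F [-38.6   1.2  33.3] t 32.4 j6 -0.23
```

>>> arm_command:
  targets:
    - [0,-2,-1,0,0.4]
    - [0,-2,-1,0,0.4]
    - [0,-2,-1,0,0.4]
    - [0,-2,-1,0,0.4]
    - [0,-2,-3,0,0.4]

```text
t: 32.85
eef_pos: [664.8, -196.5, 173.0]
tcp_rot: [-3.141, -0.0, 1.417]
ft_force: [-0.2, 0.2, 0.1]
opening: 0.395
grip_force: 0.0
```

>>> arm_command:
  targets:
    - [0,0,-30,0,0.4]
    - [0,0,-70,0,0.4]
    - [0,-45,-100,0,0.4]
    - [0,-90,-100,0,0.4]
    - [0,-135,-100,0,0.4]

```text
t: 33.35
eef_pos: [529.9, -175.6, 274.3]
tcp_rot: [3.14, 0.0, 1.417]
ft_force: [0.7, -0.9, 0.0]
opening: 0.397
grip_force: 0.0
```

>>> arm_command:
  targets:
    - [0,-40,0,0,0.4]
    - [0,-60,0,0,0.4]

```text
t: 33.55
eef_pos: [469.5, -166.1, 274.0]
tcp_rot: [3.141, 0.0, 1.417]
ft_force: [-0.2, -0.4, 0.4]
opening: 0.398
grip_force: 0.0
```

```bash
python3 -c "
from h import *
print(env.state()['eef_pos'],env.state()['ft_force'])
d=cam('top'); e=cam('scene')
a=cv2.resize(d['frame'][130:240,220:450,::-1],(780,373),interpolation=2)
b=cv2.resize(e['frame'][120:260,200:420,::-1],None,fx=1,fy=1)
cv2.imwrite('pics/fin.png',np.vstack([a,cv2.resize(e['frame'][150:210,210:410,::-1],(780,227),interpolation=2)]))
"
```

```text
[ 469.4659666  -166.10994649  274.03211416] [-0.16492337 -0.36858264  0.35546172]
```

View pics/fin.png

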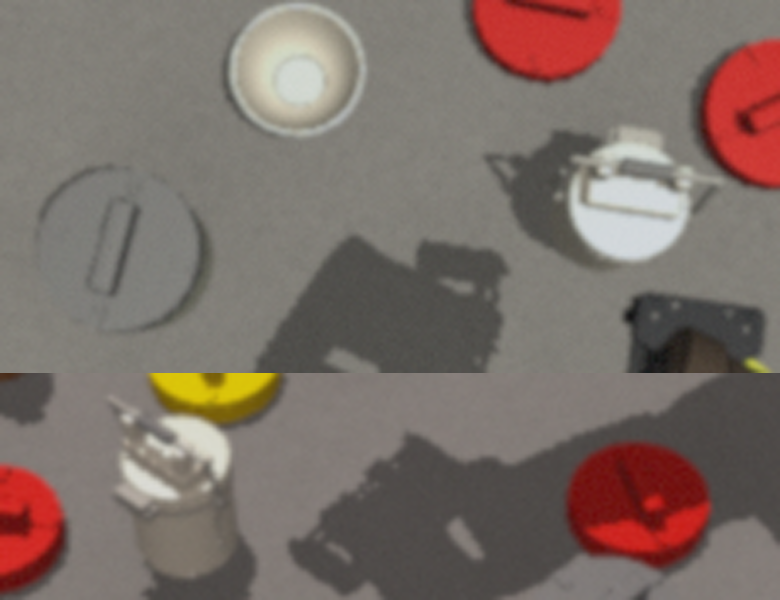

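The bail's sleeve at (640,170) lies past centre between the ridges, the lid is shut, and the cap at (120,248) is in place. Handing in.

```bash
python3 -c "
from h import *
print(env.job_done())"
```

```text
the job is handed in; nothing more can be done
None
```

The job is handed in, but `job_done()` returned no verdict: both tablets are in the tub with its cap pressed and turned to the stop, and the one disc present was dropped into the canister (not seen lying inside), whose lid is shut with the bail clamped.

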